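# Unstack the bench kit and set each piece at its station

## Robot

A 6-joint arm with a two-finger parallel gripper is mounted at the origin on the work surface. World frame = base frame: x ahead of the robot, y to its left, z up, the work surface at z = 0. Lengths are in m, angles in rad, forces in N, time in s.
With the tool pointing down it reaches from about 0.375 to 0.925 m from the base axis. Payload 5.7 kg.
Tool frame: the origin (TCP) lies midway between the tips of the shut fingers; the grasp point (between the pads) lies 19 mm behind it; z points along the fingers, y is the line along which they close (so a half turn about z gives the same grasp; the last joint's range is limited). The gripper opens to 88 mm and grips with 3 to 60 N. Pads are 20 mm wide; open, the fingers measure 115 mm over their backs; the gripper's body (75 mm by 178 mm) begins 61 mm behind the grasp point.
Start: joints at [1.129, 0.359, 1.51, -0, 1.272, -0.115], TCP at [0.193, 0.568, 0.223] pointing down, gripper open.
Joint ranges: [-2.97, 2.97], [-1.01, 2.36], [0.21, 2.38], [-0.96, 4.11], [0.2, 2.71], [-2.98, 2.98]. Speed limits (rad/s): [2.39, 2.39, 3.14, 3.14, 3.14, 3.14].

## Interface

Orientations are given as a unit quaternion [x, y, z, w].
In Python, from bench import move_ptp, servo_line, goto_joints, move_gripper, sleep, inverse_kinematics, capture, PlanningError, close_job, spot_in, silhouettes, current_clock, current_joint_pos, current_qvel, current_joint_torque, current_position, current_orientation, current_force, current_torque, current_finger_gap, current_grip_force gives the robot as it stands. Calls block until the motion is done:
- move_ptp(position, orientation): joint-space move of the TCP to a pose.
- servo_line(position, orientation=None, rate=0.15, contact_N=None): straight line of the TCP; orientation=None keeps the orientation; rate is the mean speed in m/s. With contact_N (N) it stops when the force on the tool has changed by that much, and returns True; else False.
- goto_joints(angles): joint-space move.
- move_gripper(opening): finger opening in m; the grip force is fixed at half the most; returns when the fingers have stopped.
- sleep(seconds).
- inverse_kinematics(position, orientation): joint angles nearest the present ones, or None.
- capture(name): name is "scene" or "top" or "wrist"; returns a dict with "image" (384x512x3 uint8, blue, green, red), "range_z" (384x512 float32, m along the optical axis (not along the pixel's ray), 0 where there is no reading), "intrinsics" (3x3 intrinsics, pixels), "R" (3x3) and "t" (3): a world point X has camera coordinates R X + t. Camera axes: x right, y down, z forward; pixel columns grow to the right and rows downward; lengths in m; the calibration is good to about 2 mm. The wrist camera is an equidistant fisheye: a pixel r from the principal point sees the ray r / f radians off the axis. A picture is of the moment at which its call begins.
A pose or a line that the arm cannot do raises PlanningError and nothing moves.
- close_job(): hands the job in; it is judged then, once.
Trained networks look in the newest picture that a camera, given by its name, has taken for a name from the list of things; names that differ only in an ending like _2 or _b are one class to them, and where a whole thing is asked for, a point or a joint stands for the part that bears it (a point fixed in the world has none). Each returns a list of dicts, best first, with "conf" (0 to 1); they miss things now and then, are a little off and sometimes report something else, mostly with a low value. They report only what shows in the picture. A call takes as long as a camera call. They do not tell look-alikes from the thing itself.
- spot_in(camera, query): "xy" ([column, row] in pixels, amid what is visible of it).
- silhouettes(camera, query): "region" (384x512 bool, what is visible of it) and "xy" ([column, row] in pixels, amid what is visible of it).
Readings, each from a call of its own:
- current_clock(): time.
- current_joint_pos(): joint angles.
- current_qvel(): joint speeds.
- current_joint_torque(): joint torques, N m.
- current_position(): TCP position.
- current_orientation(): TCP orientation.
- current_force(): force on the tool from outside, world axes, zero at the start.
- current_torque(): the same for the moment, N m.
- current_finger_gap(): finger opening in m.
- current_grip_force(): force on a finger pad.
Only numpy, scipy, OpenCV 4.12 (cv2) and the standard library are available. Lean on these libraries where they do the work, as an engineer would, in place of code of your own. Each camera call takes 0.05 s, during which the arm holds its last target. There are 200 camera calls.

## Task

Someone has piled the lab kit up in two stacks. Take the stacks apart and stand each piece upright in the middle of its own place: the heating block on the plate of the blue stirrer, the check weight on the balance pan, the squat white jar on the black tray, the square tin on the cork mat and the rubber stopper in the white dish. Do not tip over or drop anything on the way.

Things in the scene. Friction and masses are not known exactly. Their poses are not given: they have to be found in the camera images.
- jar: Squat white plastic jar with a screw lid, round: body 62 mm, lid 64 mm in diameter (lid from 30 mm up), 45 mm high in all, flat top, about 150 g. Always at the bottom of one of the two stacks, standing on the bench. Origin: centre of its underside; z up along its axis.
- tin: Square steel tin, closed, 60 x 60 mm and 45 mm high, flat top, about 250 g. Always at the bottom of the other stack, standing on the bench. Origin: centre of its underside; x and y parallel to its sides, z up.
- block: Heating block: plain aluminium cylinder 50 mm in diameter, 30 mm high, with a ring of small dark holes on its flat top, about 150 g. Stands on the jar or on the tin, within a few mm of the middle (it changes from start to start). Origin: centre of its underside; z up along its axis.
- weight: Steel check weight, round: body 40 mm in diameter and 32 mm high, narrowing to a neck of 18 mm, with a knob 26 mm in diameter from 44 to 52 mm (its top), about 300 g. Stands on the tin or on the jar, whichever does not carry the block. Origin: centre of its underside; z up along its axis.
- stopper: Black rubber stopper, slightly conical: 29 mm in diameter below, 33 mm at the top, 28 mm high, about 30 g. Stands on top of the heating block. Origin: centre of its underside; z up along its axis.
- stirrer: Blue magnetic stirrer, fixed: housing 190 x 130 mm with two black knobs at its front end, and a square aluminium plate 125 x 125 mm whose top is 75 mm above the bench. Origin: at bench level right below the middle of the plate; the front end with the knobs (up to 69 mm high) reaches 120 mm along its -x.
- balance: White electronic balance, fixed: housing 190 x 135 mm, 38 mm high, display at its front end, and a round steel pan 110 mm in diameter whose top is 50 mm above the bench. Origin: at bench level right below the middle of the pan; the front end reaches 120 mm along its -x. The pan does not give.
- tray: Square black plastic tray, fixed, 124 x 124 mm outside, walls 4 mm thick, rim 10 mm above the bench, floor 4 mm above the bench. Origin: centre of its underside, at bench level; x and y parallel to its sides.
- mat: Round cork mat, fixed, 100 mm in diameter, top 6 mm above the bench. Origin: centre of its underside, at bench level.
- dish: Shallow round white dish, fixed, 96 mm in diameter at the rim and 84 mm at the foot, wall 4 mm, rim 14 mm above the bench, inner floor 5 mm above the bench. Origin: centre of its underside, at bench level.
Mind the look-alikes: they are no part of the job. Several things have the shape of the stopper; the one meant has the colours described above. Leave any orange look-alike of the jar alone.

How it is judged:
At the end, for the whole second after the job is handed in: Block on the stirrer plate, weight on the balance pan, jar on the tray floor, tin on the cork mat and stopper on the dish floor, each within 15 mm of the middle of its place, resting on it (height within 4 mm), upright (within 0.1 rad), released and at rest (horizontal distance between jar and tray below 0.015 m and z of jar in the frame of tray between 0 and 0.008 m and angle between each of jar, tin, block, weight, stopper's own z axis and vertical below 0.1 rad and linear speed of each of jar, tin, block, weight, stopper below 0.02 m/s and horizontal distance between tin and mat below 0.015 m and z of tin in the frame of mat between 0.002 and 0.01 m and horizontal distance between block and stirrer below 0.015 m and z of block in the frame of stirrer between 0.071 and 0.079 m and horizontal distance between weight and balance below 0.015 m and z of weight in the frame of balance between 0.046 and 0.054 m and horizontal distance between stopper and dish below 0.015 m and z of stopper in the frame of dish between 0.001 and 0.009 m); the robot touches nothing.
It fails at once if a piece is tipped over (more than 0.7 rad) (angle between any of jar, tin, block, weight, stopper's own z axis and vertical above 0.7 rad).
It fails at once if a piece is dropped: it falls free, touching nothing, faster than 0.6 m/s (a drop of about 20 mm) ((linear speed of jar above 0.6 m/s and contact force between jar and anything else below 0.05 N) or (linear speed of tin above 0.6 m/s and contact force between tin and anything else below 0.05 N) or (linear speed of block above 0.6 m/s and contact force between block and anything else below 0.05 N) or (linear speed of weight above 0.6 m/s and contact force between weight and anything else below 0.05 N) or (linear speed of stopper above 0.6 m/s and contact force between stopper and anything else below 0.05 N)).
It also fails if it takes over 112 s, if anything falls off the work surface, if the arm or the gripper's body presses on something with over 40 N, if the wrist force passes 120 N, or if a joint passes its speed limit or range.

## Working session

There is one attempt and no reset: what is moved stays moved. The work goes in short steps, each a Python script; the robot and the scene stay as the last script left them, time stands still between calls to the robot, and variables do not carry over. Pictures are saved under pics/ and viewed, at most 14 in all, crops included, and the job is handed in when it is done.

```bash
mkdir -p pics; ls
cat > h.py <<'E'
import numpy as np, cv2
from bench import *
def world(c,u,v,z=None):
    """pixel -> world, by depth (median 5x5) or on plane z (pinhole cams)"""
    K=c["intrinsics"];R=c["R"];t=c["t"]
    ray=np.array([(u-K[0,2])/K[0,0],(v-K[1,2])/K[1,1],1.0])
    if z is None:
        u,v=int(round(u)),int(round(v));p=c["range_z"][v-2:v+3,u-2:u+3];d=np.median(p[p>0])
        return R.T@(ray*d-t)
    o=-R.T@t;w=R.T@ray
    return o+w*(z-o[2])/w[2]
def cloud(c):
    K=c["intrinsics"];v,u=np.mgrid[:384,:512];d=c["range_z"]
    P=np.stack([(u-K[0,2])/K[0,0]*d,(v-K[1,2])/K[1,1]*d,d],-1)
    return (P-c["t"])@c["R"]
E
python3 - <<'E'
from h import *
for n in("top","scene"):
    c=capture(n);cv2.imwrite(f"pics/{n}0.png",c["image"])
    print(n,c["intrinsics"].tolist(),(-c["R"].T@c["t"]).round(3))
    for q in "jar tin block weight stopper stirrer balance tray mat dish".split():
        for s in spot_in(n,q)[:6]:
            if s["conf"]>.15: print(q,round(s["conf"],2),np.round(s["xy"]),world(c,*s["xy"]).round(3))
print(current_clock())
E
```

```text
pics
top [[476.1816660897549, 0.0, 255.66218442995117], [0.0, 476.1816660897549, 192.68874578641373], [0.0, 0.0, 1.0]] [ 0.437 -0.019  1.44 ]
jar 0.74 [220. 242.] [0.388 0.088 0.046]
jar 0.67 [229. 210.] [0.48  0.061 0.046]
tin 0.64 [286. 203.] [ 0.499 -0.104  0.075]
block 0.62 [226. 202.] [0.502 0.068 0.099]
weight 0.63 [291. 211.] [ 0.476 -0.115  0.096]
stopper 0.59 [223. 204.] [0.494 0.077 0.102]
stirrer 0.87 [367. 202.] [ 0.501 -0.336  0.073]
stirrer 0.53 [221. 206.] [0.491 0.083 0.102]
balance 0.92 [130. 198.] [0.516 0.353 0.049]
balance 0.27 [246. 153.] [0.654 0.013 0.006]
tray 0.62 [299. 161.] [ 0.63  -0.146  0.005]
mat 0.9 [247. 154.] [0.652 0.012 0.006]
mat 0.58 [298. 206.] [ 0.49  -0.141  0.046]
dish 0.55 [202. 160.] [0.632 0.146 0.005]
scene [[409.7327224051682, 0.0, 258.11208940122407], [0.0, 409.7327224051682, 190.99303243221863], [0.0, 0.0, 1.0]] [0.826 0.517 0.802]
jar 0.94 [333. 198.] [0.384 0.096 0.046]
jar 0.65 [290. 227.] [0.509 0.105 0.037]
tin 0.76 [252. 169.] [ 0.495 -0.088  0.039]
block 0.83 [288. 212.] [0.509 0.093 0.076]
weight 0.8 [252. 151.] [ 0.481 -0.105  0.084]
stopper 0.72 [295. 200.] [0.489 0.09  0.104]
stopper 0.67 [314. 252.] [0.5   0.182 0.028]
stirrer 0.83 [201. 118.] [ 0.531 -0.29   0.076]
balance 0.82 [367. 329.] [0.522 0.376 0.051]
mat 0.89 [214. 233.] [0.656 0.01  0.007]
mat 0.71 [252. 151.] [ 0.483 -0.105  0.083]
dish 0.79 [250. 271.] [0.633 0.138 0.005]
dish 0.26 [293. 200.] [0.494 0.087 0.103]
1.1
```

Run:
```python
import cv2
a=cv2.imread("pics/top0.png")[110:290,80:430];cv2.imwrite("pics/top0c.png",cv2.resize(a,None,fx=2.28,fy=2.28,interpolation=2))
a=cv2.imread("pics/scene0.png");cv2.imwrite("pics/scene0c.png",cv2.resize(a,(800,600)))
```

```text
(no output)
```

View pics/top0c.png

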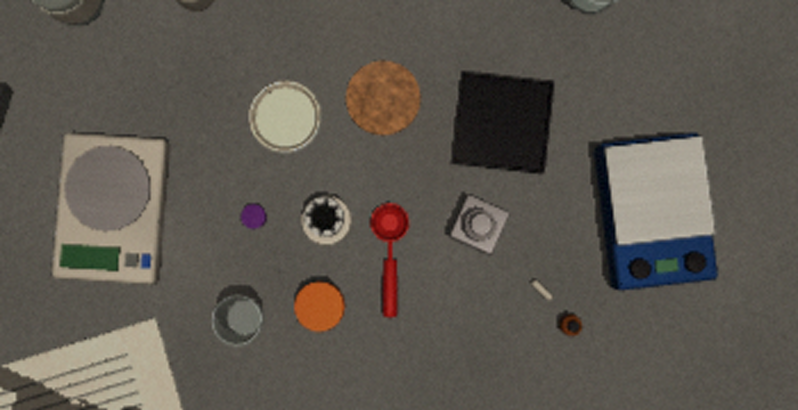

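View pics/scene0c.png

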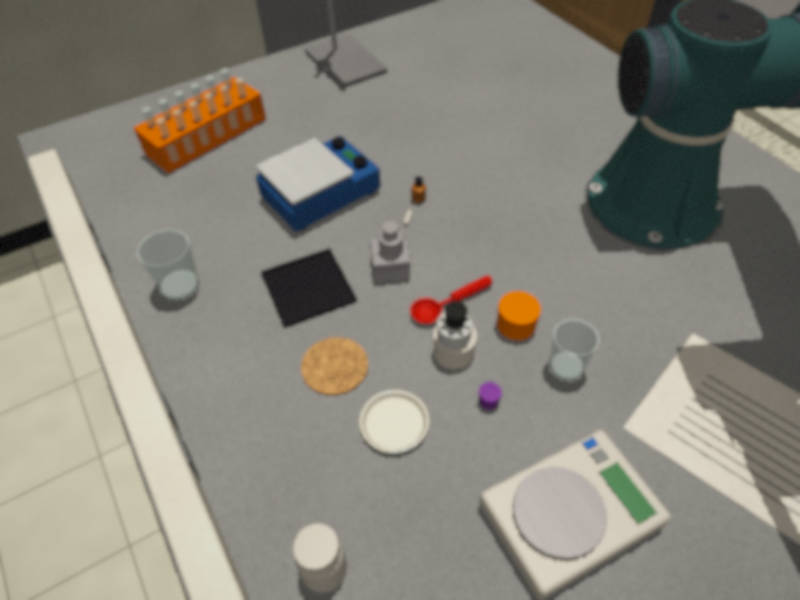

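The top crop, with full-image pixels in brackets, shows:
- **Stacks:** jar + block + stopper at crop (325,218) [223,206], and tin + weight at (480,222) [291,207].
- **Destinations:** dish (285,116), mat (383,97), tray (503,122), pan (107,188), stirrer plate (660,190).

The stopper candidates are the black one on the block at scene [295,200] and the purple one on the bench at scene [314,252]. The black one on the block fits the description. For the jar, the white one under the block is meant, not the orange one at top [220,242]. I'll confirm this in a crop while measuring.

Run:
```python
from h import *
a=cv2.imread("pics/scene0.png")[140:280,220:360];cv2.imwrite("pics/crop1.png",cv2.resize(a,(560,560),interpolation=cv2.INTER_CUBIC))
c=capture("top");P=cloud(c);X,Y,Z=P[...,0],P[...,1],P[...,2]
def fit(n,x,y,r,z0,z1):
    m=(np.hypot(X-x,Y-y)<r)&(Z>z0)&(Z<z1)
    q=P[m];(cx,cy),s,a=cv2.minAreaRect(q[:,:2].astype(np.float32));(ex,ey),er=cv2.minEnclosingCircle(q[:,:2].astype(np.float32))
    print(n,m.sum(),"mean",q.mean(0).round(4),"rect",round(cx,4),round(cy,4),np.round(s,3),round(a,1),"circ",round(ex,4),round(ey,4),round(er,4))
fit("stopper",.494,.077,.04,.09,.12)
fit("block",.494,.072,.05,.068,.085)
fit("jar",.494,.07,.05,.035,.055)
fit("weightknob",.48,-.107,.04,.088,.11)
fit("weight",.48,-.107,.05,.06,.11)
fit("tin",.48,-.107,.06,.035,.053)
fit("stirrer",.5,-.336,.12,.0725,.09)
fit("balance",.516,.353,.09,.045,.06)
fit("dishrim",.632,.146,.08,.009,.03)
fit("mat",.652,.012,.09,.004,.03)
fit("tray",.63,-.146,.1,.003,.03)
for q in "stirrer balance tray mat dish tin jar block stopper weight".split():
    for s in silhouettes("top",q)[:3]:
        if s["conf"]<.4: continue
        v,u=np.nonzero(s["region"]);r=cv2.minAreaRect(np.stack([u,v],1).astype(np.float32))
        z=dict(stirrer=.075,balance=.038,tray=.01,mat=.006,dish=.014,tin=.045,jar=.045,block=.075,stopper=.103,weight=.09)[q]
        print(q,round(s["conf"],2),len(u),"cent",world(c,u.mean(),v.mean(),z)[:2].round(4),"rect",world(c,*r[0],z)[:2].round(4),np.round(r[1],1),round(r[2],1))
```

```text
stopper 104 mean [0.492  0.0801 0.1028] rect 0.492 0.0801 [0.031 0.028] 88.7 circ 0.4922 0.0803 0.0161
block 132 mean [0.4955 0.0826 0.0753] rect 0.4946 0.0821 [0.048 0.047] 63.4 circ 0.4942 0.0822 0.0249
jar 124 mean [0.484  0.0758 0.0446] rect 0.4916 0.0816 [0.061 0.06 ] 45.3 circ 0.4917 0.0813 0.0317
weightknob 65 mean [ 0.4839 -0.1139  0.0968] rect 0.4835 -0.1143 [0.025 0.023] 89.9 circ 0.4844 -0.1142 0.0129
weight 152 mean [ 0.4833 -0.1131  0.0859] rect 0.4829 -0.1128 [0.037 0.037] 89.9 circ 0.4837 -0.1138 0.0199
tin 264 mean [ 0.4865 -0.1157  0.0446] rect 0.4858 -0.1158 [0.06 0.06] 65.3 circ 0.4855 -0.1166 0.041
stirrer 1489 mean [ 0.526  -0.3397  0.0758] rect 0.5063 -0.3431 [0.166 0.125] 6.6 circ 0.5141 -0.3423 0.0951
balance 1077 mean [0.5313 0.362  0.0502] rect 0.5118 0.361 [0.119 0.153] 81.2 circ 0.5082 0.3571 0.0806
dishrim 219 mean [0.6323 0.1419 0.0125] rect 0.6375 0.133 [0.094 0.132] 46.8 circ 0.6309 0.133 0.0707
mat 805 mean [0.6533 0.0126 0.0071] rect 0.6534 0.011 [0.175 0.172] 49.2 circ 0.6521 0.0122 0.0898
tray 1403 mean [ 0.6247 -0.1471  0.0062] rect 0.63 -0.1446 [
[... 312 characters left out ...]
] rect [ 0.6223 -0.1486] [41.9 40.9] 6.3
mat 0.71 851 cent [0.6569 0.0084] rect [0.6568 0.0089] [32. 31.] 90.0
dish 0.96 715 cent [0.6307 0.1388] rect [0.6299 0.1384] [29. 29.] 90.0
tin 0.78 272 cent [ 0.4868 -0.1133] rect [ 0.4858 -0.1142] [20.4 21.5] 23.2
tin 0.7 155 cent [ 0.484 -0.116] rect [ 0.4839 -0.1148] [13. 13.] 90.0
jar 0.89 371 cent [0.3809 0.0894] rect [0.3806 0.0898] [20. 21.] 90.0
jar 0.46 126 cent [ 0.4849 -0.1152] rect [ 0.4853 -0.1149] [12. 11.] 90.0
stopper 0.67 90 cent [0.4933 0.1668] rect [0.4935 0.1658] [ 9. 10.] 90.0
stopper 0.64 3045 cent [0.5039 0.3432] rect [0.5035 0.343 ] [47.5 65.7] 4.4
weight 0.48 162 cent [ 0.4829 -0.1129] rect [ 0.4824 -0.1132] [13.4 13.4] 45.0
```

View pics/crop1.png

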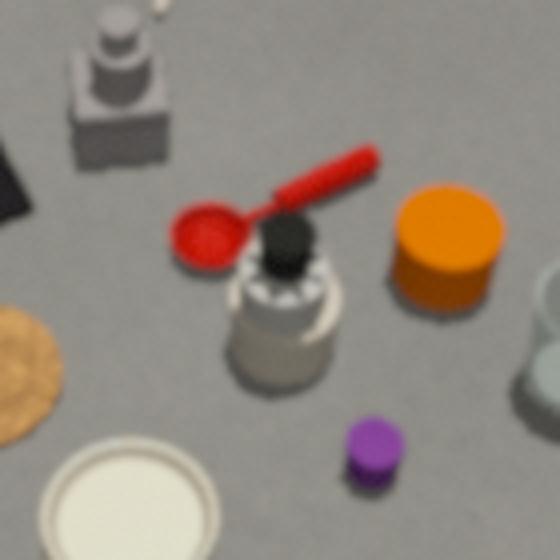

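The crop confirms it: the black stopper is at crop (285,243) on the block, on the white jar. The purple stopper (375,450) and the orange jar (450,245) are look-alikes. Next I'll refine the destination centres by colour.

Run:
```python
from h import *
c=capture("top");hsv=cv2.cvtColor(c["image"],cv2.COLOR_BGR2HSV).astype(int);H,S,V=hsv[...,0],hsv[...,1],hsv[...,2]
P=cloud(c);X,Y,Z=P[...,0],P[...,1],P[...,2]
def f(n,m,z):
    m=cv2.morphologyEx(m.astype(np.uint8),cv2.MORPH_OPEN,np.ones((3,3)))
    k,l,st,ce=cv2.connectedComponentsWithStats(m);i=1+st[1:,4].argmax();v,u=np.nonzero(l==i)
    r=cv2.minAreaRect(np.stack([u,v],1).astype(np.float32))
    print(n,len(u),"cent",world(c,*ce[i],z)[:2].round(4),"rect",world(c,*r[0],z)[:2].round(4),(np.array(r[1])*(1.44-z)/476).round(4),round(r[2],1))
near=lambda x,y,r:np.hypot(X-x,Y-y)<r
f("plate",near(.53,-.34,.12)&(S<60)&(V>140),.075)
pan=near(.52,.36,.12)
print("pan V,S",V[192,127],S[192,127],"housing",V[172,111],S[172,111],V[172,148],S[172,148])
for t in (8,12): 
  m=pan&(Z>.035)&(abs(V-np.median(V[188:198,122:132]))<22)&(abs(S-np.median(S[188:198,122:132]))<t); f("pan",m,.05)
f("pan z",pan&(Z>.0455),.05)
f("mat",near(.654,.01,.08)&(S>100),.006)
f("dish",near(.632,.14,.08)&(V>140),.014)
f("tray",near(.623,-.148,.12)&(V<50),.01)
```

```text
plate 1809 cent [ 0.5266 -0.3414] rect [ 0.5268 -0.3414] [0.1223 0.1233] 83.3
pan V,S 112 27 housing 155 54 163 50
pan 1031 cent [0.5317 0.3621] rect [0.5326 0.3608] [0.1051 0.1051] 90.0
pan 1083 cent [0.5322 0.3623] rect [0.5326 0.3623] [0.1051 0.108 ] 90.0
pan z 923 cent [0.5328 0.3634] rect [0.534  0.3632] [0.1037 0.1086] 54.0
mat 833 cent [0.6552 0.0088] rect [0.6553 0.0089] [0.0934 0.0934] 90.0
dish 536 cent [0.6295 0.1384] rect [0.6299 0.1384] [0.0749 0.0749] 90.0
tray 1695 cent [ 0.6219 -0.1494] rect [ 0.6222 -0.1492] [0.1251 0.1234] 6.3
```

```bash
cat >> h.py <<'E'
from scipy.spatial.transform import Rotation as Rot
PL=dict(stopper=(.6297,.1384),block=(.5267,-.3414),weight=(.5322,.3622),jar=(.6221,-.1492),tin=(.6552,.0088))
def quat(a,p):
    """tool down, closing axis at world angle a; the half turn nearer to the present joints"""
    best=None
    for k in (0,np.pi):
        y=np.array([np.cos(a+k),np.sin(a+k),0]);z=np.array([0,0,-1.])
        q=Rot.from_matrix(np.stack([np.cross(y,z),y,z],1)).as_quat()
        j=inverse_kinematics(list(p),q.tolist())
        if j is not None:
            d=np.abs(np.array(j)-current_joint_pos()).max()
            if best is None or d<best[0]: best=(d,q.tolist())
    return best[1]
def pick(x,y,z,a,opening=.088,up=.06,lift=.08):
    move_gripper(opening)
    q=quat(a,(x,y,z)); move_ptp([x,y,z+up],q)
    if servo_line([x,y,z],rate=.1,contact_N=8): print("touched on descent",current_position())
    move_gripper(0.0); print("gap",current_finger_gap(),"F",current_grip_force())
    servo_line([x,y,z+lift],rate=.12); print("lifted gap",current_finger_gap(),"t",current_clock())
def place(x,y,z,a,opening,up=.05,via=.0,off=.07):
    """z: TCP height at which the piece should touch"""
    q=quat(a,(x,y,z)); move_ptp([x,y,z+up],q)
    servo_line([x,y,z+.008],rate=.1)
    hit=servo_line([x,y,z-.004],rate=.02,contact_N=3)
    print("hit",hit,np.round(current_position(),4),"want z",z)
    move_gripper(opening); servo_line([x,y,z+off],rate=.12); print("t",current_clock())
E
python3 - <<'E'
from h import *
pick(.492,.0802,.0795,0,opening=.06)
c=capture("scene");cv2.imwrite("pics/s1.png",c["image"][100:300,150:410])
x,y=PL["stopper"];place(x,y,.0095,0,.042)
c=capture("scene");cv2.imwrite("pics/s2.png",cv2.resize(c["image"],(800,600)))
E
```

```text
gap 0.030944360558139605 F 30.000591290881857
lifted gap 0.03151819218282359 t 6.5333
hit True [0.6301 0.1385 0.0095] want z 0.0095
t 9.5
```

View pics/s2.png

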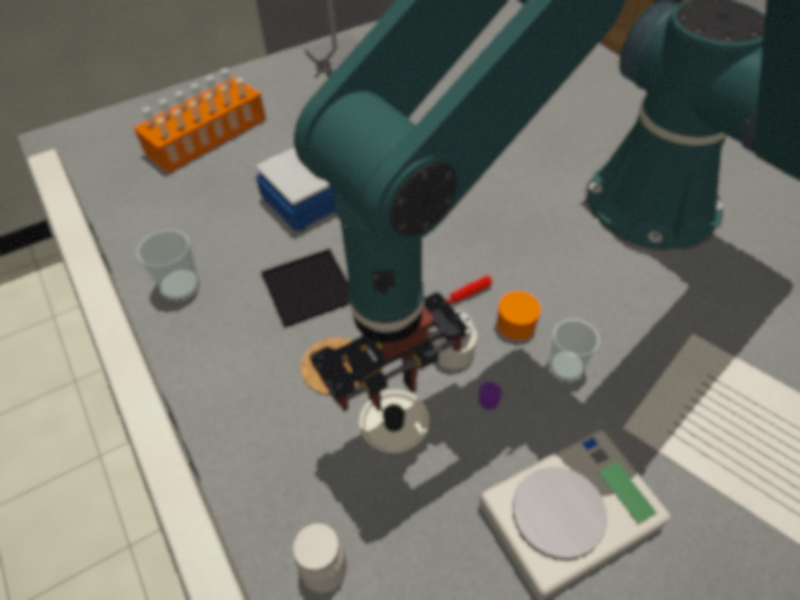

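The stopper stands upright in the middle of the dish at (394,415). Next are the block and then the weight.

Run:
```python
from h import *
servo_line([.6297,.1384,.14],rate=.15)
pick(.4945,.0821,.0495,0,opening=.075,up=.08,lift=.12)
x,y=PL["block"];place(x,y,.0795,0,.075,up=.07,off=.07)
servo_line([.5267,-.3414,.17],rate=.2)
pick(.4834,-.1139,.0495,np.radians(65.3+90),opening=.065,up=.11,lift=.12)
x,y=PL["weight"];place(x,y,.0545,0,.065,up=.09,off=.1)
c=capture("scene");cv2.imwrite("pics/s3.png",cv2.resize(c["image"],(800,600)))
```

```text
gap 0.04981627858674535 F 30.000869929790497
lifted gap 0.049824663362579874 t 14.05
hit True [ 0.5269 -0.3416  0.0795] want z 0.0795
t 18.1833
gap 0.039872009809221454 F 30.000501269241795
lifted gap 0.039571072329675536 t 22.6833
hit True [0.5325 0.3624 0.0546] want z 0.0545
t 27.45
```

View pics/s3.png

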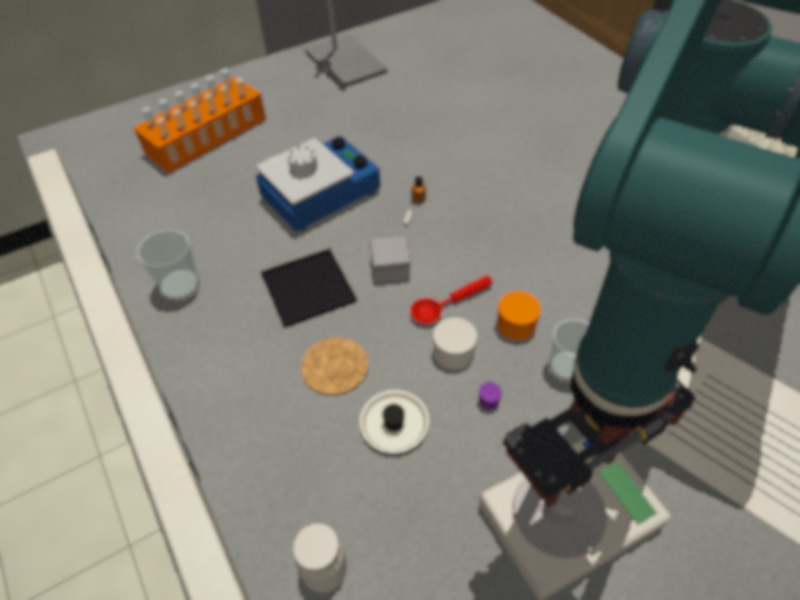

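The block is on the plate (302,158), the weight is under the gripper on the pan, and the jar (455,342) and tin (390,258) are free. I'll re-measure those two and move them.

Run:
```python
from h import *
c=capture("top");P=cloud(c)
def fit(x,y):
    q=P[(np.hypot(P[...,0]-x,P[...,1]-y)<.055)&(P[...,2]>.03)&(P[...,2]<.06)][:,:2]
    return q.mean(0),cv2.minAreaRect(q.astype(np.float32)),len(q)
j,t=fit(.492,.082),fit(.486,-.116);print(j,t)
jx,jy=j[0];tx,ty=t[0]
assert np.hypot(jx-.492,jy-.082)<.008 and np.hypot(tx-.486,ty+.116)<.008
servo_line([.5322,.3622,.18],rate=.2)
pick(jx,jy,.013,0,opening=.083,up=.08,lift=.11)
x,y=PL["jar"];place(x,y,.017,np.radians(-6),.080,up=.08,off=.09)
a=np.radians(t[1][2])
# of the tin's two closing directions take the one nearest to the world x axis
a=min((a,a+np.pi/2),key=lambda v:abs(np.sin(v)))
pick(tx,ty,.013,a,opening=.083,up=.08,lift=.10)
x,y=PL["tin"];place(x,y,.019,0,.080,up=.08,off=.12)
goto_joints([1.129,.359,1.51,0,1.272,-.115]);sleep(.3)
c=capture("scene");cv2.imwrite("pics/s4.png",cv2.resize(c["image"],(800,600)))
c=capture("top");cv2.imwrite("pics/t4.png",cv2.resize(c["image"][110:290,80:430],None,fx=2.28,fy=2.28,interpolation=2))
P=cloud(c);X,Y,Z=P[...,0],P[...,1],P[...,2]
for n,r,z0,z1 in(("stopper",.025,.022,.05),("block",.04,.09,.12),("weight",.035,.07,.12),("jar",.05,.035,.06),("tin",.06,.038,.06)):
    q=P[(np.hypot(X-PL[n][0],Y-PL[n][1])<r)&(Z>z0)&(Z<z1)]
    print(n,len(q),(q.mean(0)[:2]-PL[n]).round(4),np.median(q[:,2]).round(4))
print(current_clock())
```

```text
(array([0.49139749, 0.08123246]), ((0.4915311336517334, 0.08164238184690475), (0.06185347959399223, 0.05898519232869148), 89.70460510253906), 369) (array([ 0.48563285, -0.1153446 ]), ((0.4857552647590637, -0.11573153734207153), (0.06029721349477768, 0.060399435460567474), 65.6440200805664), 427)
gap 0.06293290208080123 F 30.000838474734337
lifted gap 0.06291346868417226 t 31.9333
hit True [ 0.6225 -0.1494  0.0173] want z 0.017
t 35.675
gap 0.05992282399322178 F 30.00098705291748
lifted gap 0.06014909125211502 t 39.0083
hit True [0.6556 0.0088 0.0193] want z 0.019
t 42.875
stopper 93 [ 0.0002 -0.0003] 0.0332
block 265 [0.0005 0.0017] 0.1043
weight 165 [-0.0005 -0.0043] 0.0853
jar 378 [0.    0.001] 0.0486
tin 404 [-0.0005 -0.0009] 0.051
45.8583
```

View pics/s4.png

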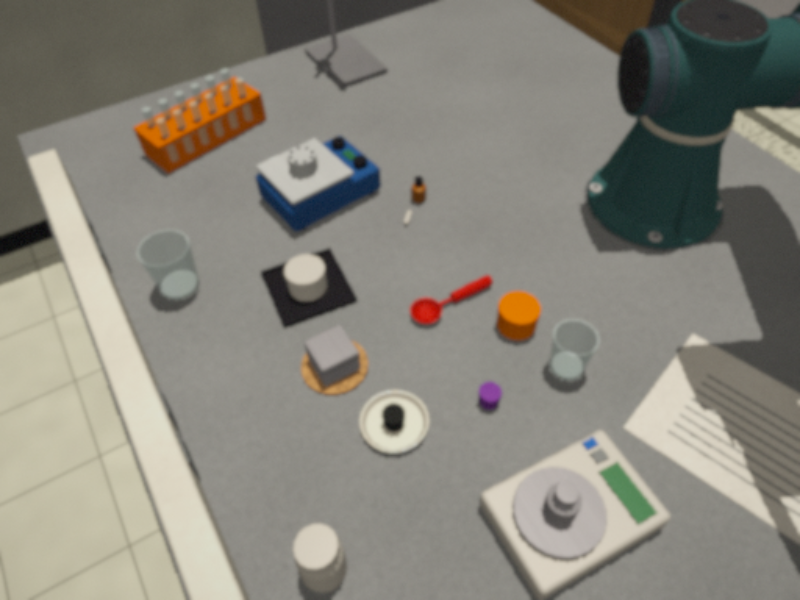

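View pics/t4.png

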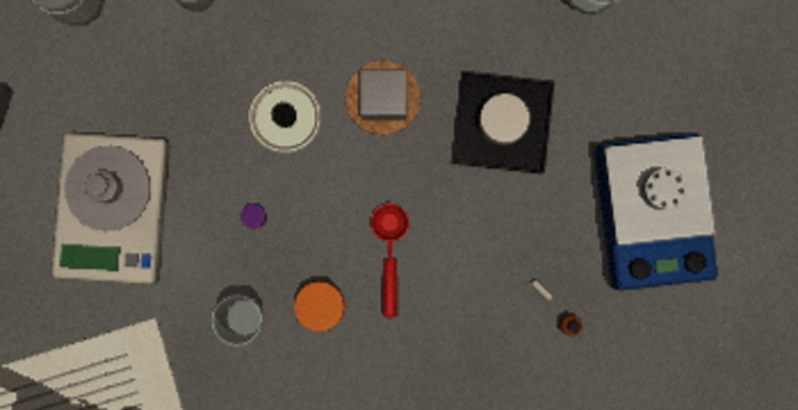

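Both pictures show all five pieces upright in the middle of their places, within about 5 mm: stopper (285,116), tin (383,93), jar (504,118), weight (102,186) and block (661,188). I'm handing in.

```bash
python3 -c "
from bench import *
print(close_job())"
```

```text
the job is handed in; nothing more can be done
None
```

The job is handed in at about 46 s: all five pieces stand upright, each measured within about 5 mm of the middle of its place, and nothing was tipped or dropped; the judge's verdict was not shown.

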